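Catch the red beads from the spring-gate dispenser

TASK

On the craft table, set the small black tray flat on the table under the red lane's mouth of the bead dispenser and let go of it, the mouth over its opening near the middle of its width and the tray's length out in front to catch what rolls off. Then take the dispenser's blue handle, pull the spring-return gate sideways until the black pointers stand at the red mark, so that the three red beads roll into the tray and the green ones stay in their lane, and keep it there: finish still holding the handle at the mark. Leave everything else on the table where it is.

Things in the scene. Friction and masses are not known exactly. Their poses are not given: they have to be found in the camera images.
- tray: Black plastic open tray, loose, 130 mm (its x) by 60 mm (its y) by 45 mm high, walls and floor 3 mm, about 160 g. Origin at the centre of its underside. The two ends are alike. Grip it across its 60 mm width.
- dispenser: Fixed wooden dispenser, front (-x) to the robot; origin on the table. Two open lanes slope 10 deg to the front: red beads on its -y side, green on +y. In its frame: foot x -45 to 65, y -45 to 45 mm; block front at x -45; lanes (70 mm wide) jut out to x -75, underside there 67 mm up; walls 100 (front) to 121 mm high. A gate plate shuts both lanes. A rail for the handle sticks out on its +y side.
- mouth (a point): Middle of the front edge of the red lane's floor, where the red beads roll off: in the dispenser's frame x = -75, y = -16.5, z = 75 mm. The beads fly about 25 to 55 mm forward (dispenser -x) as they fall. Its axes are the dispenser's.
- gate (a joint): How far the gate is pulled along the dispenser's +y (m): 0 = shut, 0.031 = black pointers at the red mark, 0.060 = end stop. A spring pulls it shut: about 4 N at 0, 7.5 N at the mark. The red lane is clear from about 0.024; pulled to about 0.050 or more, the green beads escape too.
- grip (a point): Grip point, 128 mm above the table, centre of the blue upright handle tab on the gate: 14 mm thick (dispenser y), 24 mm wide (x), free from 101 to 147 mm above the table, on a dark carriage. Moves with the gate; gate shut: x -61, y 95 mm in the dispenser's frame. Its axes are the dispenser's.
- mark (a point): Middle of the red mark, a 4 mm line across the rail's top, at x -61, y 126, z 82 mm in the dispenser's frame; the blue tab's centre comes directly above it at the mark. The aluminium rail, 46 mm wide, top 82 mm high, runs along the dispenser's y from 35 to 175 mm, with a foot at y 167.
- pot: Bystander: clear round pot of brass rings, 82 mm across, 45 mm high; origin at its underside. It and the tray may change places.
- scissors: Bystander: blue-handled scissors lying flat, about 215 mm long; origin at the pivot, blades to +x.
- iron: Bystander: small white iron standing on its heel, 195 mm high, 108 mm across; origin under its heel.
- glue: Bystander: white glue bottle with an orange cap, 44 mm across, 120 mm high; origin at its underside.
- jar: Bystander: glass jar with a green lid, 56 mm across, 70 mm high; origin at its underside.
- mallet: Bystander: hammer lying flat, 220 mm long; handle to its -x.
- spool: Bystander: yellow spool standing upright, 40 mm across, 44 mm high; origin at its underside.
- red1: Red round bead, 20 mm across, 11 g, number 1 from the gate in the red lane; origin at its centre.
- red2: Red round bead, 20 mm across, 11 g, number 2 from the gate in the red lane; origin at its centre.
- red3: Red round bead, 20 mm across, 11 g, number 3 from the gate in the red lane; origin at its centre.
- green1: Green round bead, 20 mm across, 11 g, number 1 from the gate in the green lane; origin at its centre.
- green2: Green round bead, 20 mm across, 11 g, number 2 from the gate in the green lane; origin at its centre.
Things that resemble listed ones, but are neither listed nor needed, are in the scene too. Several things have the shape of the tray; the one meant has the colours described above.

How it is judged:
By the outcome, as a careful person would: the job done as asked, in the order asked, and still so for the second after the job is handed in, while the arm keeps its last pose, push and grip.
It also fails if it takes over 58 s, if anything falls off the work surface, if the arm or the gripper's body presses on something with over 40 N, if the wrist force passes 120 N, or if a joint passes its speed limit or range.

ROBOT

A 6-joint arm with a two-finger parallel gripper is mounted at the origin on the work surface. World frame = base frame: x ahead of the robot, y to its left, z up, the work surface at z = 0. Lengths are in m, angles in degrees, forces in N, time in s.
With the tool pointing down it reaches from about 0.25 to 0.775 m from the base axis. Payload 4 kg.
Tool frame: the origin (TCP) lies at the very end of the fingers, on their centre line; the grasp point (between the pads) lies 19 mm behind it; z points along the fingers, y is the direction in which the jaws open and shut (so a half turn about z gives the same grasp; the last joint's range is limited). The gripper opens to 85 mm and grips with 20 to 120 N. Pads are 22 mm wide; open, the fingers measure 114 mm over their backs; the gripper's body (76 mm by 85 mm) begins 54 mm behind the grasp point. The pads swing forward as they close: fully open they stand 13 mm farther back than shut.
Start: joints at [61.702, 4.996, 78.535, -0, 96.463, -5.907], TCP at [0.21, 0.509, 0.231] pointing down, gripper open.
Joint ranges: [-177.83, 177.83], [-43.37, 116.18], [15.69, 146.23], [-61.86, 241.86], [9.47, 152.12], [-147.06, 147.06]. Speed limits (degrees/s): [159.86, 159.86, 180, 180, 180, 180].

INTERFACE

Orientations are given as [roll, pitch, yaw] about the fixed x, y, z axes, in that order (R = Rz(yaw) Ry(pitch) Rx(roll)).
In Python, from workcell import bot, state, vision, job gives the robot as it stands. Calls block until the motion is done:
- bot.goto(position, orientation): joint-space move of the TCP to a pose.
- bot.movel(position, rotation=None, feed=0.15): straight line of the TCP; rotation=None keeps the orientation; feed is the mean speed in m/s.
- bot.set_joints(angles): joint-space move.
- bot.move_gripper(opening, force=None): finger opening in m; force is the grip in N (None keeps the last); returns when the fingers have stopped.
- bot.pause(seconds).
- bot.solve_ik(position, orientation): joint angles nearest the present ones, or None.
- state(): the state.
- vision.grab_frame(name): name is "scene" or "top" or "wrist"; returns a dict with "img" (420x560x3 uint8, red, green, blue), "camera_matrix" (3x3 intrinsics, pixels), "view" (4x4, takes a point from world to camera coordinates); the wrist camera has in their place "mount" (4x4, takes a point from camera to tool coordinates, whose origin is the TCP and whose axes are the flange's). Camera axes: x right, y down, z forward; pixel columns grow to the right and rows downward; lengths in m; the calibration is good to about 2 mm. The wrist camera is an equidistant fisheye: a pixel r from the principal point sees the ray r / f radians off the axis. A picture is of the moment at which its call begins: read the wrist's pose just before it. There is no depth.
A pose or a line that the arm cannot do raises bot.PlanningError and nothing moves.
- job.sign_off(): hands the job in, once; it reports no verdict.
Trained networks look in a picture, given as the dict that the camera call returned (one of the last four; its "shot" number tells which), for a name from the list of things; names that differ only in an ending like _2 or _b are one class to them, and where a whole thing is asked for, a point or a joint stands for the part that bears it (a point fixed in the world has none). Each returns a list of dicts, best first, with "p" (0 to 1); they miss things now and then, are a little off and sometimes report something else, mostly with a low value. They report only what shows in the picture. A call takes as long as a camera call. They do not tell look-alikes from the thing itself.
- vision.look_for(picture, query): "point" ([column, row] in pixels, amid what is visible of it).
The state is a dict: "time": time; "qpos": joint angles; "dq": joint speeds; "effort": joint torques, N m; "ee_pos": TCP position; "eef_rot": TCP orientation; "force": force on the tool from outside, world axes, zero at the start; "wrist_torque": the same for the moment, N m; "width": finger opening in m.
Only numpy, scipy, OpenCV 4.12 (cv2) and the standard library are available. Lean on these libraries where they do the work, as an engineer would, in place of code of your own. Each camera call takes 0.05 s, during which the arm holds its last target. There are 200 camera calls.

## Working session

There is one attempt and no reset: what is moved stays moved. The work goes in short steps, each a Python script; the robot and the scene stay as the last script left them, time stands still between calls to the robot, and variables do not carry over. Pictures are saved under pics/ and viewed, about 8 in all and at most 12, crops included, and the job is handed in when it is done.

```bash
mkdir -p pics; cat > h.py <<'E'
import numpy as np, cv2
from workcell import bot, state, vision, job
def ray(f,uv):
    K=np.array(f["camera_matrix"]);V=np.array(f["view"])
    d=V[:3,:3].T@np.linalg.solve(K,[uv[0],uv[1],1.]);c=-V[:3,:3].T@V[:3,3];return c,d
def atz(f,uv,z):
    c,d=ray(f,uv);return c+d*(z-c[2])/d[2]
def proj(f,P):
    K=np.array(f["camera_matrix"]);V=np.array(f["view"])
    q=K@(V[:3,:3]@np.array(P)+V[:3,3]);return q[:2]/q[2]
def save(f,n): cv2.imwrite("pics/"+n,cv2.cvtColor(f["img"],cv2.COLOR_RGB2BGR))
E
python3 - <<'E'
from h import *
fs={n:vision.grab_frame(n) for n in("top","scene")}
im=np.vstack([fs["top"]["img"],fs["scene"]["img"]])
for n in fs: save(fs[n],n+".png")
for n,f in fs.items():
    print(n,ray(f,[280,210]))
    for q in["tray","dispenser","grip","mark","mouth","pot"]:
        try:print(q,[(np.round(d["point"]),round(d["p"],2),np.round(atz(f,d["point"],.045),3)) for d in vision.look_for(f,q)][:4])
        except Exception as e:print(q,e)
print(state())
E
```

```text
top (array([0.22944235, 0.03765873, 1.67490298]), array([ 0.14994528,  0.0023938 , -0.98895723]))
tray [(array([203., 228.]), 0.88, array([0.413, 0.317, 0.045])), (array([131., 172.]), 0.86, array([0.619, 0.587, 0.045])), (array([213., 280.]), 0.81, array([0.229, 0.277, 0.045]))]
dispenser [(array([299., 179.]), 0.89, array([ 0.592, -0.028,  0.045]))]
grip [(array([284., 187.]), 0.55, array([0.561, 0.028, 0.045]))]
mark [(array([296., 178.]), 0.82, array([ 0.595, -0.018,  0.045]))]
mouth [(array([297., 180.]), 0.94, array([ 0.587, -0.019,  0.045])), (array([193., 155.]), 0.55, array([0.683, 0.36 , 0.045]))]
pot [(array([379., 214.]), 0.72, array([ 0.463, -0.313,  0.045])), (array([296., 183.]), 0.51, array([ 0.574, -0.015,  0.045]))]
scene (array([1.09042733, 0.39606759, 1.25163814]), array([-0.43324507, -0.27829816, -0.85727128]))
tray [(array([418., 344.]), 0.87, array([0.63 , 0.569, 0.045])), (array([369., 245.]), 0.58, array([0.43 , 0.311, 0.045])), (array([384., 198.]), 0.58, array([0.244, 0.272, 0.045])), (array([159., 207.]), 0.19, array([ 0.698, -0.338,  0.045]))]
dispenser [
[... 334 characters left out ...]
ray([210., 166.]), 0.68, array([ 0.468, -0.303,  0.045]))]
{'time': 0.7, 'qpos': array([ 6.17019500e+01,  4.99176255e+00,  7.85323919e+01, -8.59851237e-04,
        9.64633075e+01, -5.90745619e+00]), 'dq': array([-0.05174769,  0.01331952,  0.08647322, -0.04861482, -0.00829628,
       -0.00215435]), 'effort': array([-9.32222815e-05, -3.51588035e+01, -3.13376033e+01, -1.53768592e-04,
        3.33268167e-05,  6.62754076e-06]), 'ee_pos': array([0.20952944, 0.50855452, 0.23140918]), 'eef_rot': array([1.79987616e+02, 2.14027708e-03, 1.57609309e+02]), 'force': array([-0.52438942, -0.07325032, -0.53929323]), 'wrist_torque': array([-0.00097901, -0.05287198,  0.02948557]), 'width': 0.08552743548117292}
```

View pics/top.png

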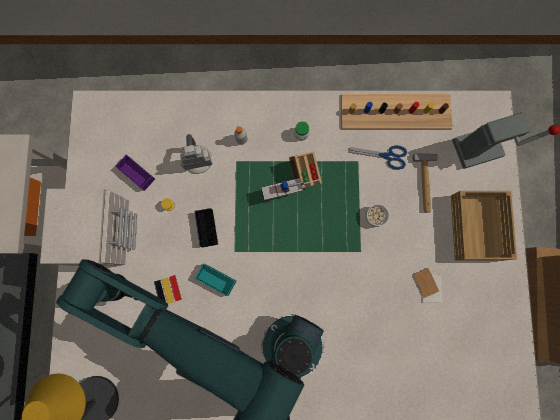

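View pics/scene.png

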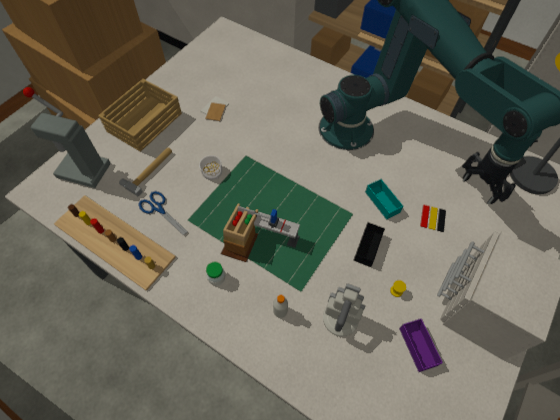

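Three tray-shaped things in the top view: black (205,228), purple (135,172) and teal (215,280). The black one matches the description. I'll confirm it in enlarged crops that also show the dispenser.

```bash
python3 - <<'E'
from h import *
t=cv2.imread("pics/top.png");s=cv2.imread("pics/scene.png")
r=lambda i,u,v,w,h:cv2.resize(i[v:v+h,u:u+w],(400,300),interpolation=cv2.INTER_CUBIC)
cv2.imwrite("pics/crop.png",np.vstack([np.hstack([r(t,170,200,80,60),r(t,250,145,80,60)]),np.hstack([r(s,340,215,80,60),r(s,215,195,100,75)])]))
f=vision.grab_frame("top")
# tray: dark blob
g=f["img"].max(2)[195:262,180:230]<40
n,l,st,c=cv2.connectedComponentsWithStats(g.astype(np.uint8));k=1+st[1:,4].argmax()
ys,xs=np.where(l==k);W=np.array([atz(f,(x+180,y+195),.035)[:2] for x,y in zip(xs,ys)],np.float32)
print(st[k],cv2.minAreaRect(W))
E
```

```text
[ 15  14  23  38 634] ((0.41519424319267273, 0.30887994170188904), (0.13262724876403809, 0.06281157582998276), 10.326690673828125)
```

View pics/crop.png

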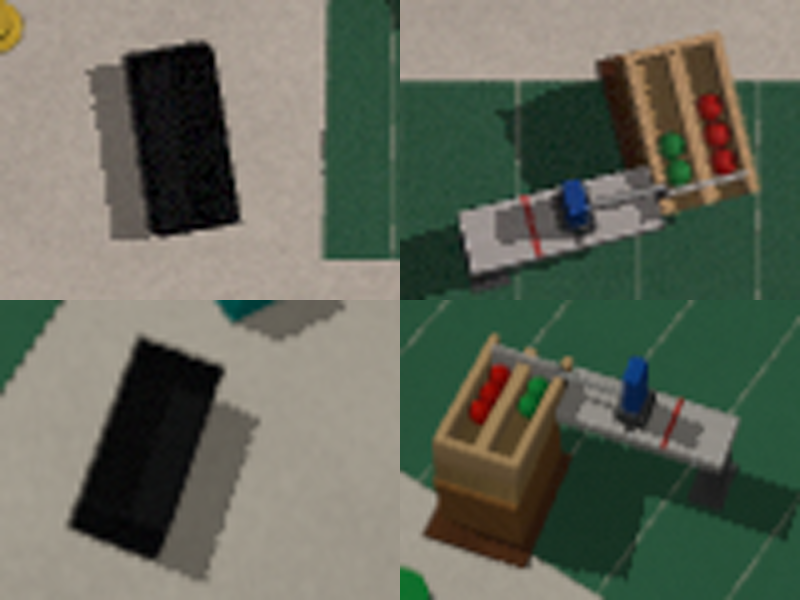

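Crop confirms it: the tray at top px (205,228) is black. The dispenser's rail end is at about (262,187)/(264,200), the mark at (275,184)/(278,197), the tab at about (284,187). Next I fit the dispenser pose and move above the tray.

```bash
cat >> h.py <<'E'
def down(yaw): return [180,0,yaw]
def D(p,pose):
    x,y,a=pose;c,s=np.cos(a),np.sin(a);return np.array([x+c*p[0]-s*p[1],y+s*p[0]+c*p[1],p[2]])
def wrist():
    s=state();f=vision.grab_frame("wrist")
    from scipy.spatial.transform import Rotation as R
    T=np.eye(4);T[:3,:3]=R.from_euler("xyz",s["eef_rot"],degrees=True).as_matrix();T[:3,3]=s["ee_pos"]
    f["T"]=T@np.array(f["mount"]);return f
def watz(f,uv,z):
    K=np.array(f["camera_matrix"]);q=np.array([(uv[0]-K[0,2])/K[0,0],(uv[1]-K[1,2])/K[1,1]]);th=np.hypot(*q)
    d=np.r_[q/max(th,1e-9)*np.sin(th),np.cos(th)];d=f["T"][:3,:3]@d;c=f["T"][:3,3];return c+d*(z-c[2])/d[2]
def wproj(f,P):
    K=np.array(f["camera_matrix"]);q=np.linalg.inv(f["T"])@np.r_[P,1];r=np.hypot(q[0],q[1]);th=np.arctan2(r,q[2])
    return np.array([K[0,2]+K[0,0]*th*q[0]/r,K[1,2]+K[1,1]*th*q[1]/r])
E
python3 - <<'E'
from h import *
from scipy.optimize import least_squares
t=vision.grab_frame("top");s=vision.grab_frame("scene")
m=.001
obs=[(t,(262,187),(-38,175,82)),(t,(264.4,200),(-84,175,82)),(t,(274.6,184),(-38,126,82)),(t,(278,196.6),(-84,126,82)),(t,(321,183),(-75,-35,100)),
(s,(300,224.2),(-84,175,82)),(s,(295.5,236.8),(-38,175,82)),(s,(285.5,220),(-84,126,82)),(s,(281.2,231.8),(-38,126,82))]
fun=lambda q:np.concatenate([proj(f,D(np.array(p)*m,q))-uv for f,uv,p in obs])
r=least_squares(fun,[.6,-.04,.2]);print(r.x,np.degrees(r.x[2]),np.round(r.fun.reshape(-1,2),1).tolist())
np.save("disp.npy",r.x)
for y in(10.3,190.3,-169.7):print(y,bot.solve_ik([.385,.304,.011],down(y)))
bot.goto([.385,.304,.2],down(10.3))
f=wrist();save(f,"w1.png");print(state()["time"],state()["ee_pos"])
g=f["img"].max(2)<40
n,l,st,c=cv2.connectedComponentsWithStats(g.astype(np.uint8))
for k in range(1,n):
    if st[k,4]>300:
        ys,xs=np.where(l==k);W=np.array([watz(f,(x,y),.045)[:2] for x,y in zip(xs,ys)],np.float32);print(st[k],cv2.minAreaRect(W))
E
```

```text
[ 0.63001853 -0.05261111  0.23231231] 13.310514907915936 [[-1.0, 0.2], [-0.5, -0.4], [-0.1, 0.1], [-0.6, -0.1], [0.4, -0.2], [-0.1, 0.0], [-0.3, -0.5], [-0.0, -0.5], [-0.7, -0.4]]
10.3 [ 3.16694281e+01  6.45448366e+00  1.03201919e+02 -2.54444375e-14
  7.03435973e+01  1.11369428e+02]
190.3 [ 31.66942813   6.45448366 103.20191908   0.          70.34359726
 -68.63057187]
-169.7 [ 31.66942813   6.45448366 103.20191908   0.          70.34359726
 -68.63057187]
2.675 [0.38484535 0.30436145 0.20011524]
[ 471   76   38   35 1134] ((0.5285861492156982, 0.10965456813573837), (0.03554667532444, 0.05040811374783516), 15.13701057434082)
[ 249   89   64  135 8354] ((0.41568678617477417, 0.3106728792190552), (0.12621547281742096, 0.057811345905065536), 10.425881385803223)
[    0   256   560   164 51314] ((0.08225428313016891, 0.2700677514076233), (0.4735907316207886, 1.3336516618728638), 11.089164733886719)
```

View pics/w1.png

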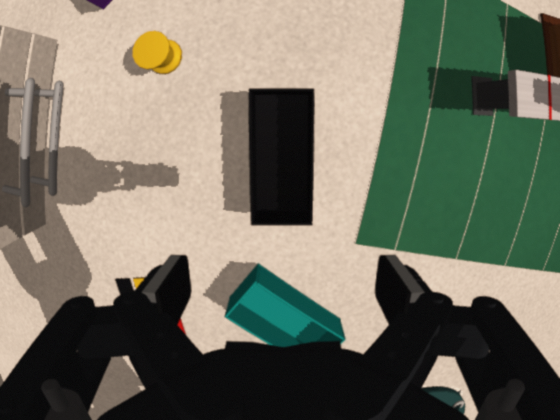

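Wrist view: black tray at px (282,156), agreeing with the top view to about 2 mm. I grasp it 30 mm towards the robot from its centre, so the gripper clears the lanes, and carry it over.

```bash
python3 - <<'E'
from h import *
q=np.load("disp.npy");yaw=np.degrees(q[2])
a=np.radians(10.4);g=np.array([.4155-.03*np.cos(a),.3105-.03*np.sin(a)])
bot.movel([*g,.06],down(10.4),feed=.2);bot.movel([*g,.012],feed=.08)
bot.move_gripper(.03,force=45);print("w",state()["width"],state()["force"])
bot.movel([*g,.20],feed=.2);print("w",state()["width"])
p=D((-.225,-.0165,.20),q);bot.goto(p,down(yaw))
bot.movel(D((-.225,-.0165,.075),q),feed=.2)
f=wrist();save(f,"w2.png");t=vision.grab_frame("top");save(t,"t2.png")
print(state()["time"],state()["ee_pos"],state()["eef_rot"])
m=.001
for p in [(-84,175,82),(-38,175,82),(-38,126,82),(-84,126,82),(-75,-35,100),(-75,35,100)]:print(p,np.round(wproj(f,D(np.array(p)*m,q)),1))
im=cv2.imread("pics/w2.png");
cv2.imwrite("pics/w2b.png",np.hstack([im[:300],]))
E
```

```text
w 0.059474653222721705 [0.24793789 0.63155317 3.47900212]
w 0.059570915752705865
8.175 [ 0.41635711 -0.12088766  0.07696313] [179.86302848  -0.18530668  13.33600156]
(-84, 175, 82) [-29.7  32.5]
(-38, 175, 82) [-19.5 -31.4]
(-38, 126, 82) [ 31.6 -58.7]
(-84, 126, 82) [19.4  9.8]
(-75, -35, 100) [327.2 -76.4]
(-75, 35, 100) [154.3 -65.2]
```

View pics/w2.png

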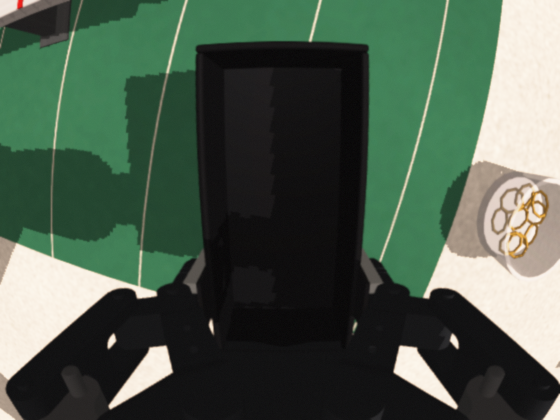

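Tray is held straight and level, with its far rim at rows 44–50. The rail's front edge at the left, px (0,22), is within 3 px of the fit's prediction. Now lower it, slide it under the lane and release.

```bash
python3 - <<'E'
from h import *
q=np.load("disp.npy")
f=wrist();e=watz(f,(282,46),state()["ee_pos"][2]+.033);o=np.linalg.norm((e-state()["ee_pos"])[:2]);print("rear rim offset",o)
o=o if abs(o-.095)<.01 else .095
gx=-.055-o
bot.movel(D((gx-.045,-.0165,.017),q),feed=.15);print(state()["force"])
bot.movel(D((gx,-.0165,.017),q),feed=.08);print(state()["force"])
bot.movel(D((gx,-.0165,.0115),q),feed=.03);print(state()["force"],state()["ee_pos"])
bot.move_gripper(.085)
bot.movel(D((gx,-.0165,.10),q),feed=.15)
bot.movel(D((gx-.05,-.0165,.24),q),feed=.25)
bot.goto(D((-.10,.095,.24),q),down(np.degrees(q[2])))
f=wrist();save(f,"w3.png");t=vision.grab_frame("top");s=vision.grab_frame("scene");save(t,"t3.png");save(s,"s3.png")
r=lambda i,u,v,w,h:cv2.resize(cv2.cvtColor(i[v:v+h,u:u+w],cv2.COLOR_RGB2BGR),(400,300),interpolation=cv2.INTER_CUBIC)
w=cv2.resize(cv2.imread("pics/w3.png"),(560,420))
cv2.imwrite("pics/c3.png",r(s["img"],200,180,120,90))
m=.001
for p in [(-84,175,82),(-84,126,82),(-61,126,82),(-38,126,82),(-75,-35,100),(-75,35,100),(-61,95,147)]:print(p,np.round(wproj(f,D(np.array(p)*m,q)),1))
print(state()["time"])
E
```

```text
rear rim offset 0.09176270249618024
[ 0.32819698 -0.60438466 -1.21851933]
[-0.20107276  0.38700403 -1.42387588]
[-2.31817288  2.20434337  5.27588911] [ 0.49126415 -0.1028096   0.01289226]
(-84, 175, 82) [198.1 173.4]
(-84, 126, 82) [249.  172.8]
(-61, 126, 82) [248.6 148.2]
(-38, 126, 82) [248.3 123.3]
(-75, -35, 100) [422.7 168.7]
(-75, 35, 100) [350.4 166.7]
(-61, 95, 147) [282.3 156.4]
12.525
```

View pics/w3.png

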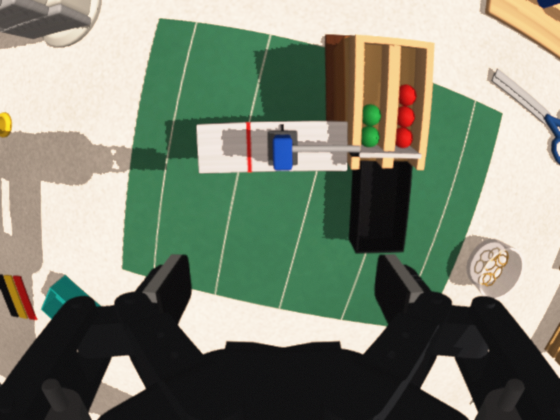

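The fit matches the wrist view to 1–2 px: mark (248,147), rail corner (199,173), wall (424,168). Tray stands under the red lane. I'll measure it from its front rim corners (351,250) and (404,250).

```bash
python3 - <<'E'
from h import *
q=np.load("disp.npy");f=wrist()
c,s=np.cos(q[2]),np.sin(q[2])
for uv in[(351,250.5),(404.5,250.5),(411,166),(355,190)]:
    w=watz(f,uv,.045)[:2]-q[:2];print(uv,np.round([c*w[0]+s*w[1],-s*w[0]+c*w[1]],4))
for p in[(-.187,-.0465,.045),(-.187,.0135,.045),(-.09,-.0465,.045),(-.084,.126,.082)]:print(p,wproj(f,D(p,q)))
for uv in [(282.5,156)]:
    w=watz(f,uv,.147)[:2]-q[:2];print("tab top",np.round([c*w[0]+s*w[1],-s*w[0]+c*w[1]],4))
E
```

```text
(351, 250.5) [-0.1791  0.0153]
(404.5, 250.5) [-0.1811 -0.0507]
(411, 166) [-0.0809 -0.0481]
(355, 190) [-0.1086  0.0152]
(-0.187, -0.0465, 0.045) [400.62976661 255.18443417]
(-0.187, 0.0135, 0.045) [352.02708267 256.74456855]
(-0.09, -0.0465, 0.045) [409.11681147 174.06147127]
(-0.084, 0.126, 0.082) [247.5554484  172.92150845]
tab top [-0.0608  0.0932]
```

Tray centre is at about (-0.115, -0.018) in the dispenser frame, on the mouth's line. Next: grip the handle and pull to the mark.

```bash
python3 - <<'E'
from h import *
q=np.load("disp.npy");yaw=np.degrees(q[2])
bot.move_gripper(.055)
bot.movel(D((-.061,.0945,.18),q),down(yaw),feed=.2)
bot.movel(D((-.061,.0945,.110),q),feed=.1);print(state()["force"])
bot.move_gripper(.0,force=70);print(state()["width"],state()["force"])
bot.movel(D((-.061,.126,.110),q),feed=.06);bot.pause(1.2)
s=state();print(s["width"],s["force"],s["ee_pos"]-D((-.061,.126,.110),q),s["time"])
f=wrist();save(f,"w4.png");t=vision.grab_frame("top");sc=vision.grab_frame("scene")
r=lambda i,u,v,w,h:cv2.resize(cv2.cvtColor(i[v:v+h,u:u+w],cv2.COLOR_RGB2BGR),(400,300),interpolation=cv2.INTER_CUBIC)
a=cv2.imread("pics/w4.png")[:,:]
cv2.imwrite("pics/c4.png",np.vstack([np.hstack([r(t["img"],250,145,80,60),r(sc["img"],215,175,100,75)]),cv2.resize(a[0:210],(800,300))]))
E
```

```text
[ 0.1623724  -0.08645922  0.36407761]
0.013214509234202086 [-1.51749884  4.38513687  3.30237326]
0.013120194737168788 [-0.5034135  -7.21733531  4.22034637] [ 0.00053442 -0.00237816  0.00089711] 16.6667
```

View pics/c4.png

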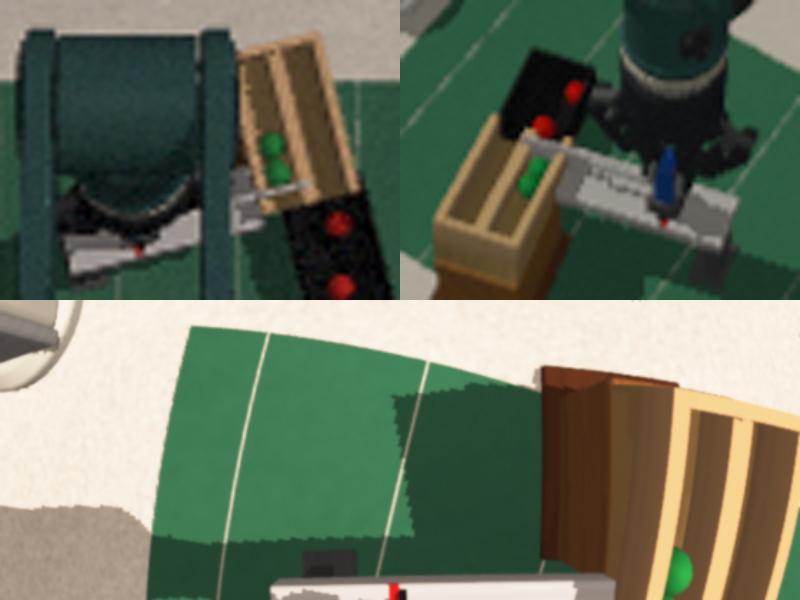

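Red lane is empty, the greens stayed, and at least two reds are in the tray. The arm stands 2.4 mm short under the spring load, with the black pointer just right of the red mark. I'll correct by that amount and check again.

```bash
python3 - <<'E'
from h import *
q=np.load("disp.npy")
bot.movel(D((-.061,.1288,.110),q),feed=.03);bot.pause(.5)
s=state();d=s["ee_pos"]-D((-.061,.126,.110),q);print(s["width"],s["force"],d,s["time"])
f=wrist();t=vision.grab_frame("top");sc=vision.grab_frame("scene")
r=lambda i,u,v,w,h:cv2.resize(cv2.cvtColor(i[v:v+h,u:u+w],cv2.COLOR_RGB2BGR),(400,300),interpolation=cv2.INTER_CUBIC)
cv2.imwrite("pics/c5.png",np.vstack([np.hstack([r(t["img"],270,160,80,60),r(sc["img"],215,175,100,75)]),np.hstack([r(f["img"],240,170,80,60),r(f["img"],160,150,400,300)])]))
print([ (n,len(vision.look_for(sc,n)),np.round([x["point"] for x in vision.look_for(sc,n)]).tolist()) for n in("red1","green1")])
E
```

```text
0.013263797653905523 [-0.86609647 -6.70454793  4.07685254] [-0.00012652  0.00025145  0.00089241] 17.5667
[('red1', 2, [[398.0, 289.0], [246.0, 231.0]]), ('green1', 1, [[270.0, 214.0]])]
```

View pics/c5.png

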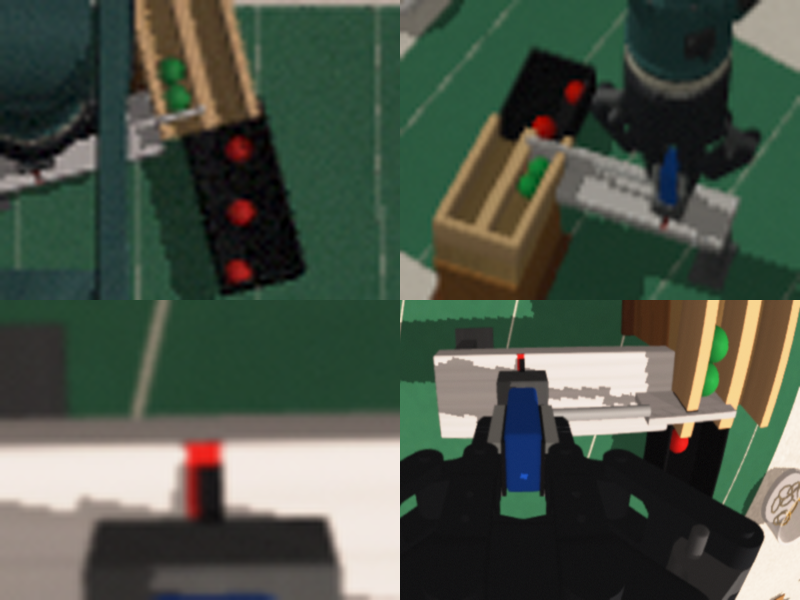

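All three reds are in the tray and both greens in their lane. The pointer overlaps the mark but sits about 0.8 mm short of its middle. One small nudge, then I hand it in.

```bash
python3 - <<'E'
from h import *
q=np.load("disp.npy")
bot.movel(D((-.061,.1296,.110),q),feed=.02);bot.pause(.5)
s=state();print(s["width"],s["force"],s["ee_pos"]-D((-.061,.126,.110),q),s["time"])
f=wrist();a=f["img"].astype(int)[170:230,240:320]
red=(a[...,0]>150)&(a[...,1]<90);dk=(a.max(2)<60)
row=a.shape[0]*0+36;print("red",np.where(red[28:33].any(0))[0],"dark",np.where(dk[36])[0])
job.sign_off()
E
```

```text
0.013106049154969376 [-1.04775064 -7.88550989  3.6762174 ] [-0.00031733  0.00094     0.00089054] 18.6667
red [39 40 41 42 43 44] dark [40 41 42 43]
the job is handed in; nothing more can be done
```

The job is done and handed in at about 18.7 s of the 58 s, with the gripper still holding the blue handle at the red mark.

- **Tray:** I gripped the black tray, telling it from the purple and teal ones. I slid it under the red lane's mouth and released it flat. Measured afterwards, it was about 1 mm off the mouth's line across its width. The mouth was about 25 mm inside its rear edge.
- **Beads:** The top view after the pull shows all three red beads in the tray and both green beads in their lane. The networks' search of the side view found only one of the reds in the tray, and it also reported a red bead at (398,289), near the yellow spool where there is none. I relied on the top view.
- **Gate:** The first pull stopped 2.4 mm short because the spring held the arm back, so I corrected it in two small steps. In the last wrist view the pointer spans columns 40–43 and the red mark 39–44, so it is centred. The grip held steady at about 13 mm, against a spring pull of about 8 N.

I aimed to keep clear of everything else and saw nothing else moved. I did not measure those objects again at the end.

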